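# Stand the orange temperature logger in the open well of the block bath

### The job

Take the temperature logger with the orange head out of the white rack and stand it, stem down, in the one empty wide well of the block bath, lowering it in your grip until its black collar is down on the block before you let go. Do not drop it in, and leave the blue and grey loggers undisturbed in the rack.

Things in the scene. Friction and masses are not known exactly. Their poses are not given: they have to be found in the camera images.
- logger_orange: Logger to move, upright in the rack, 126 mm tall, 0.13-0.25 kg: steel stem 16 mm thick, 60 mm long, tapered tip; black collar 56 mm wide, 6 mm thick; round orange head 34 mm wide, 60 mm tall (66 to 126 mm above the origin; grip its upper half). Origin: stem tip, on the axis; z up to the head. At the start the collar rests on the rack, origin 12 mm above the bench; lift 60 mm to free it.
- logger_blue: Same logger with a blue head, a bystander; origin and axes as for the orange one. The three stand loosely, in any order, in the 26 mm holes of a fixed white plastic rack, 80 x 255 mm and 72 mm tall, in a straight row along the rack's length, 85 mm apart.
- logger_grey: Same logger with a grey head, a bystander, in another hole of the same rack; origin and axes as for the orange one.
- well_mouth (a point): Centre of the empty well's mouth, z up, 90 mm above the bench, level with the top of its aluminium block (96 x 74 mm in x, y). Well: vertical, 32 mm wide, 66 mm deep. Seated, the logger's origin is 60 mm below it. Two more blocks beside it along y, 78 mm apart, any order: one with 11 mm bores, one with a blue cap 12 mm high. All in a fixed white housing 125 x 270 mm, 60 mm tall, grey strip at -x.

How it is judged:
By the outcome, as a careful person would: the job done as asked, in the order asked, and still so for the second after the job is handed in, with the robot touching nothing.
It also fails if it takes over 48 s, if anything falls off the work surface, if the arm or the gripper's body presses on something with over 40 N, if the wrist force passes 120 N, or if a joint passes its speed limit or range.

### The arm

A 6-joint arm with a two-finger parallel gripper is mounted at the origin on the work surface. World frame = base frame: x ahead of the robot, y to its left, z up, the work surface at z = 0. Lengths are in mm, angles in rad, forces in N, time in s.
With the tool pointing down it reaches from about 350 to 975 mm from the base axis. Payload 7.1 kg.
Tool frame: the origin (TCP) lies on the front face of the gripper's body, between the roots of the fingers; the fingertips stand 80 mm ahead of it and the grasp point (between the pads) lies 61 mm ahead of it (env.tips_ahead is the distance from the TCP to the fingertips, in mm); z points along the fingers, y is the line along which they close (so a half turn about z gives the same grasp; the last joint's range is limited). The gripper opens to 88 mm and grips with 3 to 60 N. Pads are 20 mm wide; open, the fingers measure 115 mm over their backs; the gripper's body (75 mm by 178 mm) begins 61 mm behind the grasp point.
Start: joints at [1.142, 0.423, 1.63, -0, 1.089, -0.019], TCP at [248.984, 573.247, 302.675] pointing down, gripper open.
Joint ranges: [-3, 3], [-0.9, 2.11], [0.09, 2.58], [-1.31, 4.45], [0.11, 2.69], [-2.54, 2.54]. Speed limits (rad/s): [2.39, 2.39, 3.01, 3.14, 3.14, 3.14].

### API

Orientations are given as a unit quaternion [x, y, z, w].
In Python, from station import env, set_gripper, viewer, workorder gives the robot as it stands. Calls block until the motion is done:
- env.reach(position, orientation): joint-space move of the TCP to a pose.
- env.move_l(position, rot=None, rate=150, f_stop=None): straight line of the TCP; rot=None keeps the orientation; rate is the mean speed in mm/s. With f_stop (N) it stops when the force on the tool has changed by that much, and returns True; else False.
- env.move_joints(angles): joint-space move.
- set_gripper(opening): finger opening in mm; the grip force is fixed at half the most; returns when the fingers have stopped.
- env.hold(seconds).
- env.ik(position, orientation): joint angles nearest the present ones, or None.
- env.read_state(): the state.
- viewer.camera(name): name is "side" or "top" or "wrist"; returns the picture (480x640x3 uint8, blue, green, red); there is no depth.
- viewer.camera_params(name): a dict with "fx", "fy", "cx", "cy" (pixels), "pose" (4x4, takes a point from camera to world coordinates); the wrist camera has in their place "tool_from_camera" (4x4, takes a point from camera to tool coordinates, whose origin is the TCP and whose axes are the flange's). Camera axes: x right, y up, looking along -z (the intrinsics and any distortion apply to the point x, -y, -z); pixel columns grow to the right and rows downward; lengths in mm; the calibration is good to about 2 mm. A picture is of the moment at which its call begins: read the wrist's pose just before it. camera_params takes no time and is no camera call.
A pose or a line that the arm cannot do raises env.IKError and nothing moves.
- workorder.sign_off(): hands the job in; it is judged then, once.
The state is a dict: "time_s": time; "qpos": joint angles; "dq": joint speeds; "tau": joint torques, N m; "tool_pos": TCP position; "orientation": TCP orientation; "force": force on the tool from outside, world axes, zero at the start; "wrist_torque": the same for the moment, N m; "width": finger opening in mm; "grip_force": force on a finger pad.
Only numpy, scipy, OpenCV 4.12 (cv2) and the standard library are available. Lean on these libraries where they do the work, as an engineer would, in place of code of your own. Each camera call takes 0.05 s, during which the arm holds its last target. There are 200 camera calls.

## Working session

There is one attempt and no reset: what is moved stays moved. The work goes in short steps, each a Python script; the robot and the scene stay as the last script left them, time stands still between calls to the robot, and variables do not carry over. Pictures are saved under pics/ and viewed, at most 10 in all, crops included, and the job is handed in when it is done.

```bash
mkdir -p pics; python3 - <<'E'
from station import env, viewer
import cv2
for n in ("top","side"):
    cv2.imwrite(f"pics/{n}0.png",viewer.camera(n))
    print(n,viewer.camera_params(n))
print(viewer.camera_params("wrist")); s=env.read_state(); print(s["orientation"],s["time_s"],s["width"])
E
```

```text
top {'fx': 569.0067215078352, 'fy': 569.0067215078352, 'cx': 319.78078552099805, 'cy': 244.09666678768247, 'pose': array([[-8.32233092e-03,  9.93731973e-01, -1.11478718e-01,
         4.46764121e+02],
       [-9.99580049e-01, -1.13618232e-02, -2.66577428e-02,
        -2.20377790e+00],
       [-2.77572529e-02,  1.11210047e-01,  9.93409211e-01,
         9.94356074e+02],
       [ 0.00000000e+00,  0.00000000e+00,  0.00000000e+00,
         1.00000000e+00]])}
side {'fx': 614.9502191474219, 'fy': 614.9502191474219, 'cx': 322.09081921442964, 'cy': 240.227656183128, 'pose': array([[ 9.64786876e-01,  1.96394932e-01, -1.74972327e-01,
         3.70462365e+02],
       [-2.62924924e-01,  7.39122700e-01, -6.20135565e-01,
        -6.53620033e+02],
       [ 7.53453692e-03,  6.44303240e-01,  7.64733003e-01,
         8.90464364e+02],
       [ 0.00000000e+00,  0.00000000e+00,  0.00000000e+00,
         1.00000000e+00]])}
{'fx': 342.13594497703224, 'fy': 342.13594497703224, 'cx': 319.33312507292464, 'cy': 234.3878568921703, 'tool_from_camera': array([[ 5.39162342e-04,  9.61719367e-01,  2.74035706e-01,
         7.44939819e+01],
       [ 9.99999244e-01, -8.21460521e-04,  9.15400996e-04,
        -8.94728790e-01],
       [ 1.10546838e-03,  2.74035005e-01, -9.61719083e-01,
        -8.21255905e+01],
       [ 0.00000000e+00,  0.00000000e+00,  0.00000000e+00,
         1.00000000e+00]])}
[ 2.03466589e-01  9.79081635e-01 -6.91687058e-04 -1.42337098e-04] 0.1 88.11273995460213
```

View pics/top0.png

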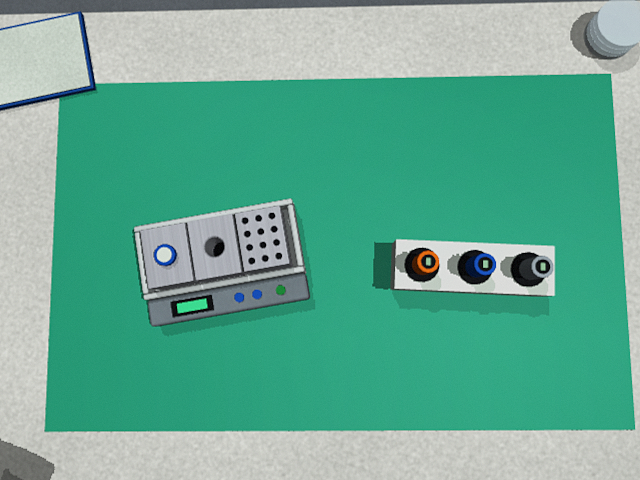

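View pics/side0.png

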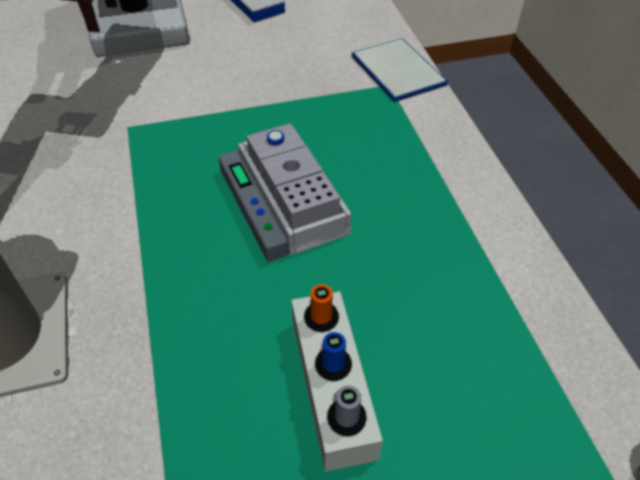

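Top view: orange head at about (428,261) with its collar at (422,264), blue at (483,265), grey at (542,266). The well mouth is at about (214,246), in the middle block. Next I'll enlarge these areas.

```bash
cat > h.py <<'E'
import numpy as np
from station import env, viewer
from scipy.spatial.transform import Rotation as R
def pix(n,u,v,z,T=None):
    p=viewer.camera_params(n); T=p["pose"] if T is None else T@p["tool_from_camera"]
    d=T[:3,:3]@np.array([(u-p["cx"])/p["fx"],-(v-p["cy"])/p["fy"],-1]); o=T[:3,3]
    return np.round(o+d*(z-o[2])/d[2],1)
def toolT():
    s=env.read_state(); T=np.eye(4); T[:3,:3]=R.from_quat(s["orientation"]).as_matrix(); T[:3,3]=s["tool_pos"]; return T
def down(yaw): # tool z down, tool y at (cos yaw, sin yaw)
    y=np.array([np.cos(yaw),np.sin(yaw),0]); z=np.array([0,0,-1.]); return R.from_matrix(np.array([np.cross(y,z),y,z]).T).as_quat()
E
python3 - <<'E'
import cv2,numpy as np
from h import *
a=cv2.imread("pics/top0.png")
c=lambda im,x,y,w,h,k: cv2.resize(im[y:y+h,x:x+w],None,fx=k,fy=k,interpolation=cv2.INTER_CUBIC)
cv2.imwrite("pics/c1.png",np.hstack([c(a,190,220,50,50,8),c(a,400,240,50,50,8)]))
print("well",pix("top",214,246,90),pix("side",291,166,90))
for n,h,k,s in (("orange",(428,261),(422,264),(322,293)),("blue",(484,265),(477,266),(334,341)),("grey",(542,266),(530,268),(348,396))):
    print(n,"head",pix("top",*h,138),"collar",pix("top",*k,78),"side head",pix("side",*s,138))
print("rack corners",[pix("top",*q,72) for q in ((397,240),(555,246),(554,296),(394,290))])
E
```

```text
well [547.1 192.2  90. ] [545. 188.  90.]
orange head [ 515.5 -141.6  138. ] collar [ 515.5 -141.6   78. ] side head [ 515.4 -142.7  138. ]
blue head [ 508.6 -224.8  138. ] collar [ 511.4 -229.2   78. ] side head [ 510.1 -226.5  138. ]
grey head [ 506.2 -310.7  138. ] collar [ 507.3 -313.2   78. ] side head [ 505.  -311.4  138. ]
rack corners [array([ 555.5, -103.2,   72. ]), array([ 542.8, -356.8,   72. ]), array([ 462.6, -350.9,   72. ]), array([474.5, -96.5,  72. ])]
```

View pics/c1.png

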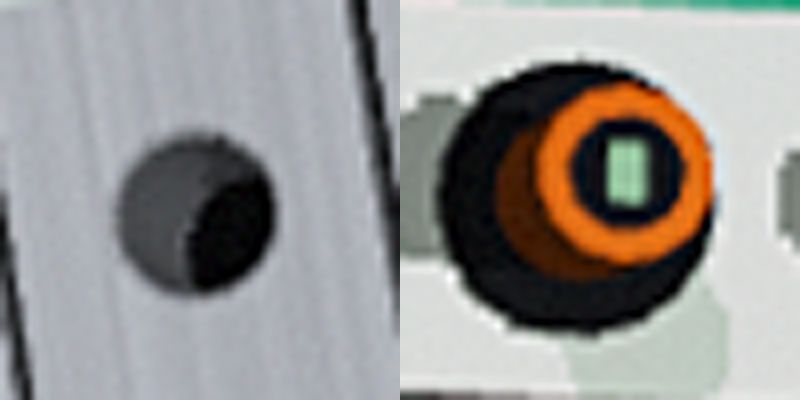

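```bash
python3 - <<'E'
from h import *
import cv2
yaw=np.arctan2(-9.3,-169)+np.pi/2   # row direction rotated a quarter turn
for y in (yaw,yaw+np.pi):
    print(y,env.ik([547,191,270],down(y)),env.ik([515.5,-142,300],down(y)))
best=min((yaw,yaw+np.pi),key=lambda y:9 if (q:=env.ik([515.5,-142,300],down(y))) is None else abs(q[5]))
Q=down(best); print(best)
for n,p in (("well",[547,191,270]),("or",[515.5,-142,300])):
    env.reach(p,Q); T=toolT(); im=viewer.camera("wrist"); np.save(f"T_{n}.npy",T); cv2.imwrite(f"pics/w_{n}.png",im)
s=env.read_state(); print(s["time_s"],s["tool_pos"])
a,b=[cv2.imread(f"pics/w_{n}.png") for n in("well","or")]
cv2.imwrite("pics/w2.png",np.hstack([a[60:460,120:520],b[60:460,120:520]]))
E
```

```text
-1.5158221881645093 [ 3.15401370e-01  3.96696261e-01  1.75841667e+00 -4.44089210e-16
  9.86479719e-01  1.83122356e+00] [-2.91051788e-01  2.94563133e-01  1.83182769e+00 -4.44089210e-16
  1.01520183e+00  1.22477040e+00]
1.6257704654252838 [ 3.15401370e-01  3.96696261e-01  1.75841667e+00 -4.44089210e-16
  9.86479719e-01 -1.31036910e+00] [-2.91051788e-01  2.94563133e-01  1.83182769e+00 -4.44089210e-16
  1.01520183e+00 -1.91682225e+00]
-1.5158221881645093
3.2333 [ 515.85611487 -140.94100212  299.85651942]
```

View pics/w2.png

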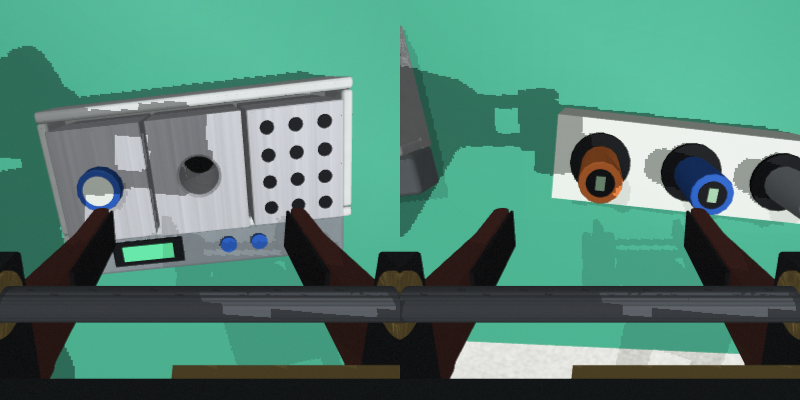

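Wrist views: well mouth at about (320,235), ringed cleanly. Orange head top is at about (322,242). I had the finger line along the row, so I need a quarter turn to yaw ≈ -0.055. I'll compute from these pixels and then look again in that orientation.

```bash
python3 - <<'E'
from h import *
import cv2
print("well",pix("wrist",320,235,90,np.load("T_well.npy")),"orange",pix("wrist",322,242,138,np.load("T_or.npy")))
Q=down(-0.055)
print(env.ik([515.5,-142,300],Q),env.ik([547,191,300],Q))
env.reach([515.5,-142,270],Q); env.hold(.2); T=toolT(); im=viewer.camera("wrist"); np.save("T_o2.npy",T)
print(np.round(T,3)); cv2.imwrite("pics/w_o2.png",im)
cv2.imwrite("pics/w_o2c.png",cv2.resize(im[100:400,120:520],None,fx=2,fy=2))
E
```

```text
well [546.8 189.7  90. ] orange [ 515.5 -144.5  138. ]
[-2.91051788e-01  2.94563133e-01  1.83182769e+00 -4.44089210e-16
  1.01520183e+00 -2.36051788e-01] [ 3.15401370e-01  3.59811828e-01  1.73518641e+00 -4.44089210e-16
  1.04659442e+00  3.70401370e-01]
[[ 5.50000e-02  9.98000e-01  0.00000e+00  5.15559e+02]
 [ 9.98000e-01 -5.50000e-02 -0.00000e+00 -1.41942e+02]
 [-0.00000e+00  0.00000e+00 -1.00000e+00  2.70079e+02]
 [ 0.00000e+00  0.00000e+00  0.00000e+00  1.00000e+00]]
```

View pics/w_o2c.png

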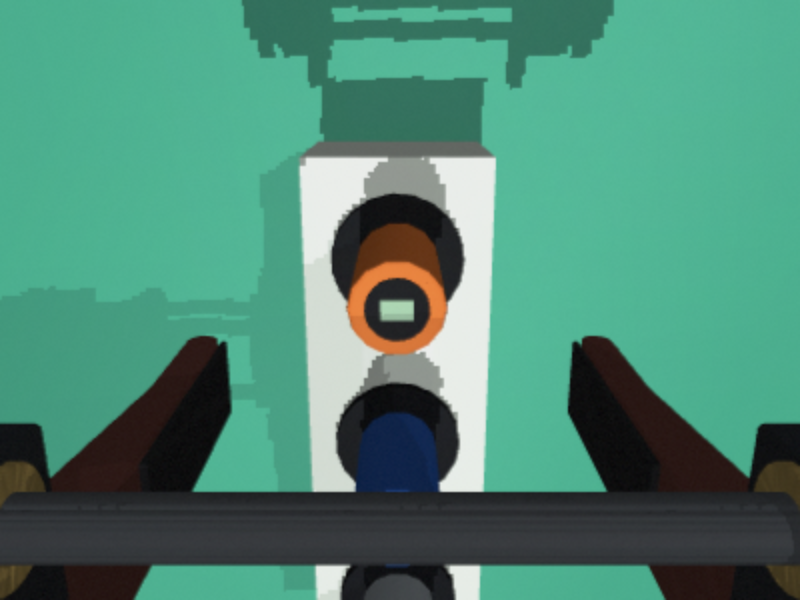

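```bash
python3 - <<'E'
from h import *
import cv2
p=pix("wrist",318.5,254,138,np.load("T_o2.npy")); print(p)
assert abs(p[0]-515.5)<4 and abs(p[1]+142.5)<4
x,y=(p[0]+515.5)/2,(p[1]-142)/2
Q=down(-0.055); env.reach([x,y,270],Q); env.move_l([x,y,181],rate=80,f_stop=8)
set_gripper(20); s=env.read_state(); print(s["width"],s["grip_force"],s["force"],s["tool_pos"])
env.move_l([x,y,305],rate=80); env.hold(.2); s=env.read_state(); print(s["width"],s["grip_force"],s["force"],s["tool_pos"],s["time_s"])
a=viewer.camera("top"); b=viewer.camera("side"); cv2.imwrite("pics/t3.png",a); cv2.imwrite("pics/s3.png",b)
cv2.imwrite("pics/c3.png",np.hstack([cv2.resize(a[160:360,360:560],(400,400)),cv2.resize(b[180:480,200:500],(400,400))]))
E
```

```text
[ 515.1 -142.7  138. ]Traceback (most recent call last):
  File "<stdin>", line 7, in <module>
NameError: name 'set_gripper' is not defined
```

```bash
python3 - <<'E'
from h import *
from station import set_gripper
import cv2
s=env.read_state(); print(s["force"],s["tool_pos"])
x,y,z=s["tool_pos"]; assert abs(z-181)<2
set_gripper(20); s=env.read_state(); print(s["width"],s["grip_force"],s["force"],s["tool_pos"])
env.move_l([x,y,305],rate=80); env.hold(.2); s=env.read_state(); print(s["width"],s["grip_force"],s["force"],s["tool_pos"],s["time_s"])
a=viewer.camera("top"); b=viewer.camera("side"); cv2.imwrite("pics/t3.png",a); cv2.imwrite("pics/s3.png",b)
cv2.imwrite("pics/c3.png",np.hstack([cv2.resize(a[160:360,360:560],(400,400)),cv2.resize(b[180:480,200:500],(400,400))]))
E
```

```text
[-0.96266361 -0.01730526 -0.30883097] [ 515.62765834 -142.44722413  181.48927073]
33.601821641680786 30.000041127204895 [-0.59245497  0.17517597  0.19919935] [ 515.19878995 -142.34732854  180.97303344]
33.58031093827837 29.999416172504425 [ 0.54163119  0.68970254 -1.5233076 ] [ 515.51541185 -142.41414733  304.6863503 ] 9.075
```

View pics/c3.png

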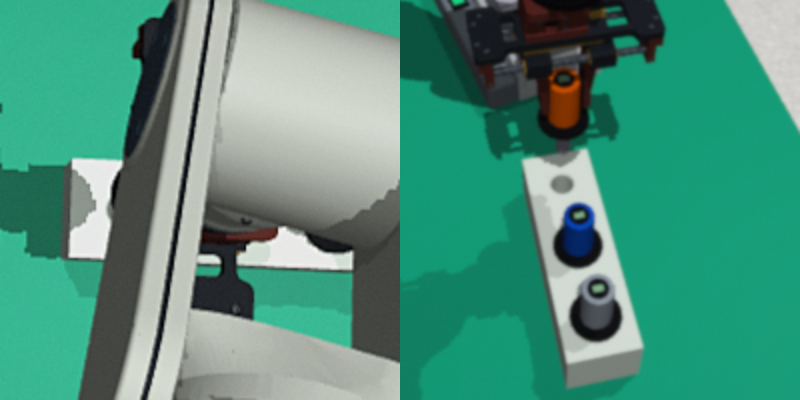

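Orange is lifted and hanging upright, with blue and grey undisturbed in the rack. Moving over the well to check alignment before lowering.

```bash
python3 - <<'E'
from h import *
import cv2
Q=down(-0.055); s=env.read_state()
env.move_l([546.3,190.4,305],rate=150); env.move_l([546.3,190.4,272],rate=60); env.hold(.2); T=toolT(); np.save("T_w4.npy",T)
a=viewer.camera("wrist"); b=viewer.camera("side"); s=env.read_state(); print(s["tool_pos"],s["width"],s["force"],s["time_s"])
cv2.imwrite("pics/wr4.png",a); cv2.imwrite("pics/s4.png",b)
cv2.imwrite("pics/c4.png",np.hstack([a[60:460,120:520],cv2.resize(b[80:240,210:370],(400,400),interpolation=cv2.INTER_CUBIC)]))
E
```

```text
[546.39269572 190.44361459 272.32760076] 33.62240524773347 [-0.20302189  0.69787203 -1.12366457] 12.55
```

View pics/c4.png

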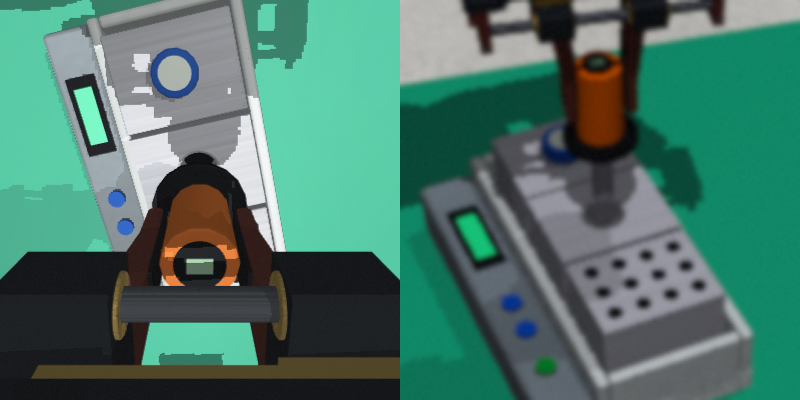

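Stem hangs upright over the mouth: the side view has both stem and well at column ≈291, and the wrist view has the well and collar both at column ≈319. The well's far edge is visible at wrist pixel (319,213), so I'll check that and then lower with a force stop.

```bash
python3 - <<'E'
from h import *
import cv2
e=pix("wrist",319,213,90,np.load("T_w4.npy")); print("far edge",e)
cy=e[1]-16
if abs(cy-190.4)>5: raise SystemExit("disagree")
x,y=546.3,(190.4+cy)/2
env.move_l([x,y,272],rate=40)
print(env.move_l([x,y,206],rate=40,f_stop=5)); s=env.read_state(); print(s["tool_pos"],s["force"],s["time_s"])
if s["tool_pos"][2]<208:
    print(env.move_l([x,y,193],rate=10,f_stop=5)); s=env.read_state(); print(s["tool_pos"],s["force"],s["width"],s["time_s"])
b=viewer.camera("side"); cv2.imwrite("pics/s5.png",b); cv2.imwrite("pics/c5.png",cv2.resize(b[80:240,210:370],(600,600),interpolation=cv2.INTER_CUBIC))
E
```

```text
far edge [547.4 206.4  90. ]
False
[546.42552899 190.42864546 206.24938923] [-1.1971876  -0.08458663 -1.9105557 ] 14.6
True
[546.27954774 190.41165409 198.96288295] [-0.33789004 -0.84189479  4.3708645 ] 33.7448824168938 15.375
```

View pics/c5.png

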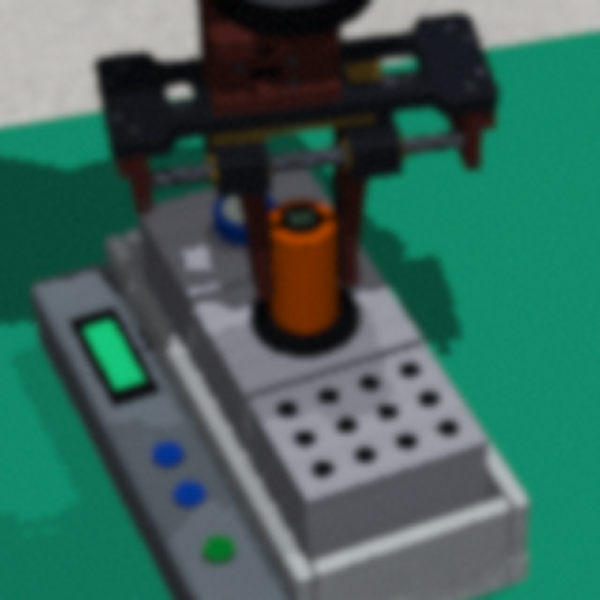

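Contact came at TCP z = 199.0, where 199 was predicted, and the picture shows the collar flat on the block. Releasing, withdrawing and checking.

```bash
python3 - <<'E'
from h import *
from station import set_gripper
import cv2
env.hold(.3); s=env.read_state(); print(s["tool_pos"],s["force"])
set_gripper(70); env.hold(.3)
x,y,z=env.read_state()["tool_pos"]
env.move_l([x,y,330],rate=100); env.reach([380,320,350],down(-0.055)); env.hold(.3)
a=viewer.camera("top"); b=viewer.camera("side"); s=env.read_state(); print(s["force"],s["time_s"],s["width"])
cv2.imwrite("pics/t6.png",a); cv2.imwrite("pics/s6.png",b)
cv2.imwrite("pics/c6.png",np.hstack([cv2.resize(a[130:400,130:570],(400,245))[:, :],cv2.resize(b[100:480,180:570],(400,390))[:245]]) if 0 else np.vstack([cv2.resize(a[180:340,130:570],(600,218)),cv2.resize(b[100:345,150:536],(600,380))]))
E
```

```text
[546.25260022 190.40324266 198.93676282] [-0.57717111  0.63923175  5.61358932]
[0.06252594 0.07675231 0.00732193] 19.4833 69.84335663445196
```

View pics/c6.png

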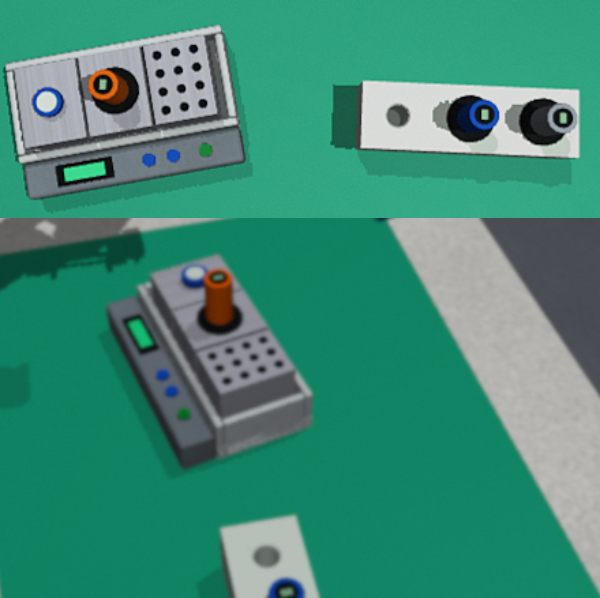

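The orange logger stands upright in the well with its collar flat on the block. Blue and grey are still in the rack, and the arm is clear of everything.

```bash
python3 -c "
from station import workorder
print(workorder.sign_off())"
```

```text
the job is handed in; nothing more can be done
None
```

The orange logger is seated in the empty wide well, lowered in the grip until its collar touched the block and only then released; blue and grey are still in the rack, and the job was handed in at about 19.5 s.

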